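# Find the worn pattern weight on the test ramp

### The job

One of the two small dark steel pattern weights has a worn sole. Set both on the upper half of the test ramp's slope, side by side and each let go, so that the worn one slides down by itself into the catch tray at the foot, where it stays; never push or carry a weight down there by hand. Only then lift the one that stuck off the slope and set it flat on its sole in the separate wooden tray, leaving everything else where it is.

Things in the scene. Friction and masses are not known exactly. Their poses are not given: they have to be found in the camera images.
- weight_a_mid (a point): Pattern weight: one of two look-alike dark steel bars, 44 mm (own x) x 60 mm (own y) x 36 mm tall with its 5 mm sole, about 0.5 kg; the point is the bar's centre, 18 mm above its underside. One has a worn sole and slides on the slope, the other grips; which is which cannot be seen. It starts flat on the table, its own axes within 20 degrees of the robot's.
- weight_b_mid (a point): Pattern weight: one of two look-alike dark steel bars, 44 mm (own x) x 60 mm (own y) x 36 mm tall with its 5 mm sole, about 0.5 kg; the point is the bar's centre, 18 mm above its underside. One has a worn sole and slides on the slope, the other grips; which is which cannot be seen. It starts flat on the table, its own axes within 20 degrees of the robot's.
- ramp: Fixed test ramp with a catch tray in one piece. Origin on the table under the middle of the slope's foot line; z up, +y horizontal and downhill, x across. Flat grey slope, 200 mm wide, 200 mm long, no rims, falls 20 degrees towards +y: from y = -188 mm (78 mm above the table) to the foot at y = 0 (10 mm above it). The worn weight slides down in about half a second.
- spot_near (a point): Point on the slope's surface in its upper half, at ramp x = -48 mm, y = -125 mm, 55 mm above the table: a good place for the underside centre of one weight (long side downhill). Its axes are the ramp's (not tilted).
- spot_far (a point): The same at ramp x = +48 mm: a good place for the other weight.
- catch (a point): Middle of the level catch tray's floor beyond the slope's foot, at ramp y = +46 mm, 10 mm above the table. Inside it measures 200 mm across by y = 0 to 91 mm; walls 6 mm thick, 35 mm tall above the table, on its three other sides. Axes as the ramp's.
- keep_tray: Fixed open square wooden tray for sound weights, 140 x 140 mm outside, 30 mm tall, walls and floor 5 mm thick. Origin at the centre of its underside, axes along its sides.
- thread_cone: Bystander, loose, leave it alone: white thread cone, 68 mm across, 100 mm tall, origin at the centre of its underside.
- pin_tin: Bystander, loose, leave it alone: round metal pin tin, 70 mm across, 50 mm tall, origin at the centre of its underside.
- clapper: Bystander, loose, leave it alone: wooden presser block (tailor's clapper), 60 x 160 x 35 mm (own x, y, z), origin at the centre of its underside.

How it is judged:
By the outcome, as a careful person would: the job done as asked, in the order asked, and still so for the second after the job is handed in, with the robot touching nothing.
It also fails if it takes over 59 s, if anything falls off the work surface, if the arm or the gripper's body presses on something with over 40 N, if the wrist force passes 120 N, or if a joint passes its speed limit or range.

### The arm

A 6-joint arm with a two-finger parallel gripper is mounted at the origin on the work surface. World frame = base frame: x ahead of the robot, y to its left, z up, the work surface at z = 0. Lengths are in m, angles in rad, forces in N, time in s.
With the tool pointing down it reaches from about 0.35 to 0.85 m from the base axis. Payload 8.1 kg.
Tool frame: the origin (TCP) lies on the centre line of the jaws, within the pads' length; the fingertips stand 14 mm ahead of it and the grasp point (between the pads) lies 5 mm behind it; z points along the fingers, y is the direction in which the jaws open and shut (so a half turn about z gives the same grasp; the last joint's range is limited). The gripper opens to 93 mm and grips with 3 to 60 N. Pads are 15 mm wide; open, the fingers measure 128 mm over their backs; the gripper's body (75 mm by 188 mm) begins 65 mm behind the grasp point.
Start: joints at [-1.304, 0.13, 1.488, -0, 1.523, -0.085], TCP at [0.207, -0.563, 0.211] pointing down, gripper open.
Joint ranges: [-2.96, 2.96], [-0.89, 2.26], [0.02, 2.5], [-1.34, 4.48], [0, 2.73], [-2.66, 2.66]. Speed limits (rad/s): [2.39, 2.39, 2.79, 3.14, 3.14, 3.14].

### API

Orientations are given as a rotation vector (axis times angle).
In Python, from plant import robot gives the robot as it stands.
- The arm moves only by the tool jog_arm, never from a script. Its argument "steps" is a list of rows, each a list of 7 numbers: the closure, from 0 (fully open) to 1 (shut), then the shift along the tool's x, y, z in m, then the turn, a rotation vector about the tool's x, y, z in rad. In form: [[jaw, tx, ty, tz, rx, ry, rz], ...]. A call has 1 to 5 rows; each row is the pose to reach, as a shift and turn from the pose measured when the call began, along the tool's axes at that moment; what a row does not reach only later rows make up. A row lasts 1/8 s, in which the tool goes at most 62.5 mm and 10.7 degrees, less where a joint would pass 70% of its speed; a pose out of reach is approached as far as the arm can. A call with a gripper value outside its range is refused whole. The fingers move at their own pace and stop on an object; "force" is the grip in N (left out, the last holds). Time passes only in rows, so rows that repeat a pose let the fingers close. It gives the time, the measured TCP pose, the force and the opening at its end, in the units of the state.
- robot.read_state(): the state, without advancing time (a new reading comes with each control period).
- robot.read_camera(name): name is "side" or "top" or "wrist"; returns a dict with "image" (480x640x3 uint8, red, green, blue), "mtx" (3x3 intrinsics, pixels), "extrinsics" (4x4, takes a point from camera to world coordinates); the wrist camera has in their place "tool_from_camera" (4x4, takes a point from camera to tool coordinates, whose origin is the TCP and whose axes are the flange's). Camera axes: x right, y down, z forward; pixel columns grow to the right and rows downward; lengths in m; the calibration is good to about 2 mm. The wrist camera is an equidistant fisheye: a pixel r from the principal point sees the ray r / f radians off the axis. A picture is of the moment at which its call begins: read the wrist's pose just before it. There is no depth.
- robot.close_job(): hands the job in, once; it reports no verdict.
The state is a dict: "t": time; "q": joint angles; "dq": joint speeds; "joint_torque": joint torques, N m; "tool_pos": TCP position; "orientation": TCP orientation; "force": force on the tool from outside, world axes, zero at the start; "wrist_torque": the same for the moment, N m; "opening": finger opening in m.
Only numpy, scipy, OpenCV 4.12 (cv2) and the standard library are available. Lean on these libraries where they do the work, as an engineer would, in place of code of your own. Each camera call takes 0.05 s, during which the arm holds its last target.

## Working session

There is one attempt and no reset: what is moved stays moved. The work goes in short steps, Python scripts to look and compute and a tool call to move; the robot and the scene stay as the last step left them, time stands still between calls to the robot, and variables do not carry over. Pictures are saved under pics/ and viewed, and the job is handed in when it is done.

Besides the shell and the picture viewer there is one more tool, called after "Call:" as a command line: name --pt "numbers of a row" for each row, then --argument value for the rest. jog_arm: Moves the arm, as the interface text tells. Its arguments: {"type":"object","properties":{"steps":{"type":"array"},"force":{"type":"number"}},"required":["steps"]}

```bash
mkdir -p pics; ls; python3 - <<'E'
from plant import robot
import cv2,numpy as np,pickle
d={}
for n in ["side","top"]:
    c=robot.read_camera(n); d[n]=c
    cv2.imwrite(f"pics/{n}0.png",c["image"][:,:,::-1])
    print(n,c["mtx"].round(1).tolist(),c["extrinsics"].round(4).tolist())
pickle.dump(d,open("c0.pkl","wb"))
print(robot.read_state())
E
```

```text
pics
side [[442.8, 0.0, 328.5], [0.0, 442.8, 242.3], [0.0, 0.0, 1.0]] [[-0.9922, -0.0972, 0.0775, 0.5295], [-0.1241, 0.7374, -0.6639, 0.7091], [0.0073, -0.6684, -0.7437, 0.8616], [0.0, 0.0, 0.0, 1.0]]
top [[511.0, 0.0, 322.7], [0.0, 511.0, 238.8], [0.0, 0.0, 1.0]] [[-0.0263, -0.9859, 0.1655, 0.4149], [-0.9995, 0.0284, 0.0108, -0.0015], [-0.0154, -0.1652, -0.9861, 1.2421], [0.0, 0.0, 0.0, 1.0]]
{'t': 0.1, 'q': array([-1.30439966e+00,  1.31102626e-01,  1.48915290e+00,  2.51249929e-05,
        1.52298605e+00, -8.53694732e-02]), 'dq': array([ 0.00187817,  0.00031967, -0.00125085, -0.00032338, -0.00024702,
        0.00082177]), 'joint_torque': array([ 1.08855449e-03, -5.61340714e+01, -4.93096268e+01,  7.70394062e-02,
        2.91095866e-02, -9.27948577e-05]), 'tool_pos': array([ 0.20664529, -0.56274445,  0.2103918 ]), 'orientation': array([-3.09150669e+00, -5.49418883e-01,  1.94761483e-04]), 'force': array([ 0.30591963, -0.75442078, -0.01800722]), 'wrist_torque': array([ 0.03920417,  0.06848948, -0.04271692]), 'opening': 0.09322150004881181}
```

View pics/top0.png

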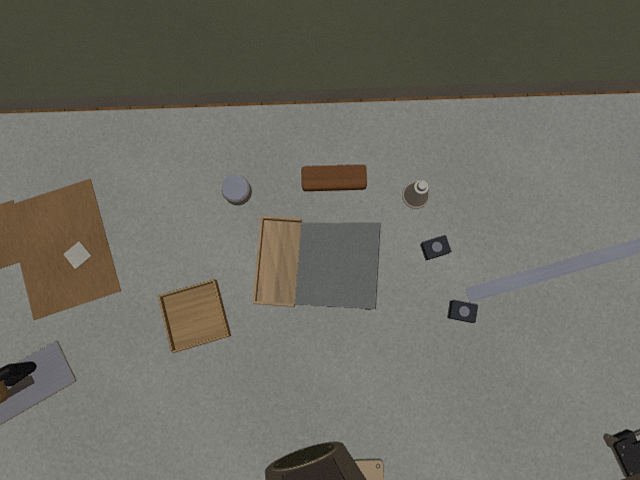

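View pics/side0.png

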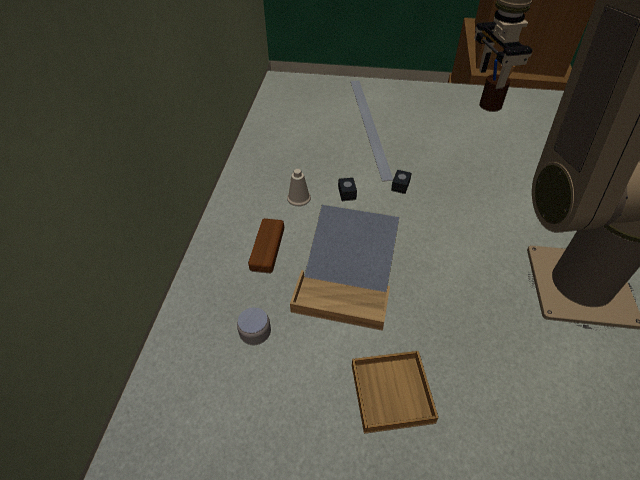

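```bash
python3 - <<'E'
import cv2,pickle
d=pickle.load(open("c0.pkl","rb"))
im=d["top"]["image"][:,:,::-1]
def crop(im,x,y,w,h,n):
    cv2.imwrite(n,cv2.resize(im[y:y+h,x:x+w],(w*8,h*8),interpolation=cv2.INTER_CUBIC))
crop(im,405,225,80,75,"pics/w.png".replace("w.","wt."))
c=cv2.resize(im[210:315,245:390],None,fx=5,fy=5,interpolation=cv2.INTER_CUBIC);cv2.imwrite("pics/ramp.png",c)
c=cv2.resize(im[270:360,150:240],None,fx=6,fy=6,interpolation=cv2.INTER_CUBIC);cv2.imwrite("pics/keep.png",c)
E
```

```text
(no output)
```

View pics/wt.png

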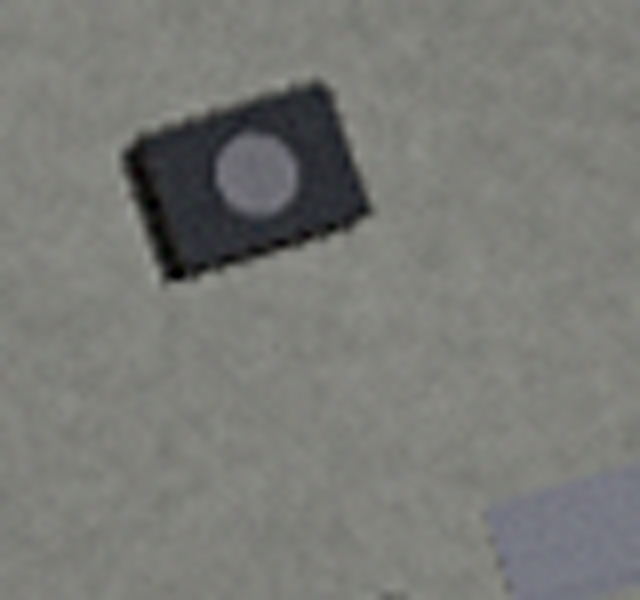

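View pics/ramp.png

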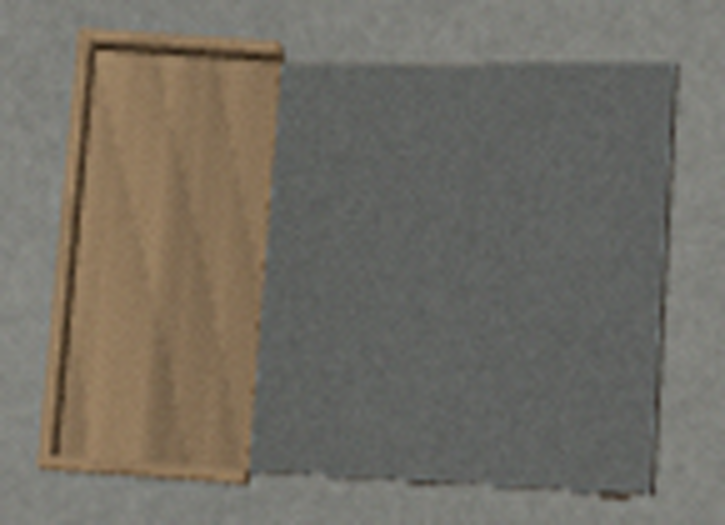

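View pics/keep.png

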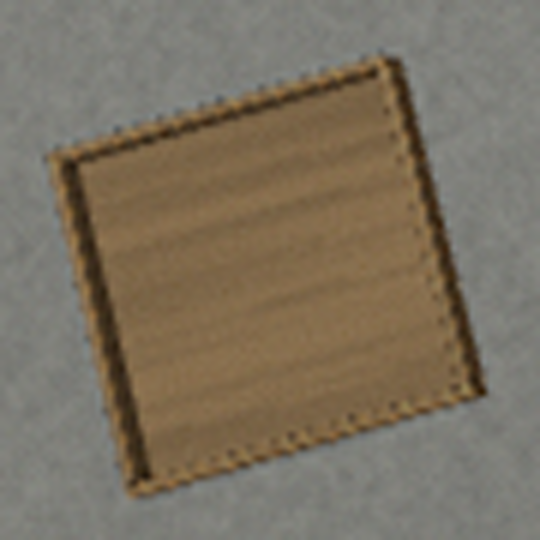

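```bash
python3 - <<'E'
import cv2,pickle,numpy as np
d=pickle.load(open("c0.pkl","rb"))
im=d["top"]["image"][:,:,::-1]; s=d["side"]["image"][:,:,::-1]
def crop(im,x,y,w,h,f): return cv2.resize(im[y:y+h,x:x+w],None,fx=f,fy=f,interpolation=cv2.INTER_CUBIC)
cv2.imwrite("pics/w2.png",np.hstack([crop(im,440,290,45,40,8),crop(s,330,165,48,40,8)]))
cv2.imwrite("pics/w3.png",np.hstack([crop(s,380,160,45,40,8)]))
cv2.imwrite("pics/sr.png",crop(s,285,200,120,130,4))
cv2.imwrite("pics/sk.png",crop(s,345,345,100,90,6))
E
```

```text
(no output)
```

View pics/w2.png

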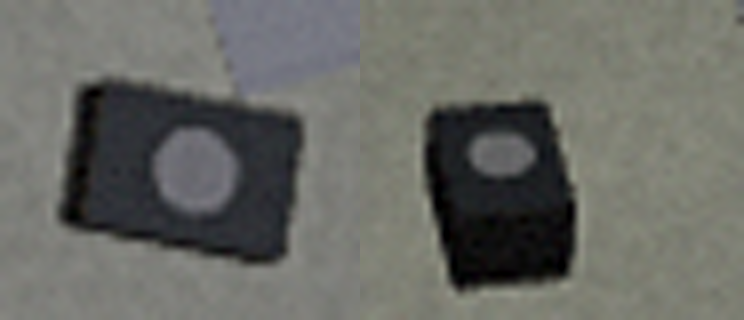

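View pics/w3.png

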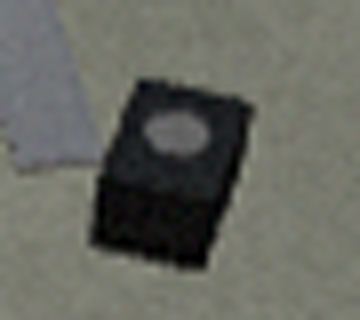

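View pics/sr.png

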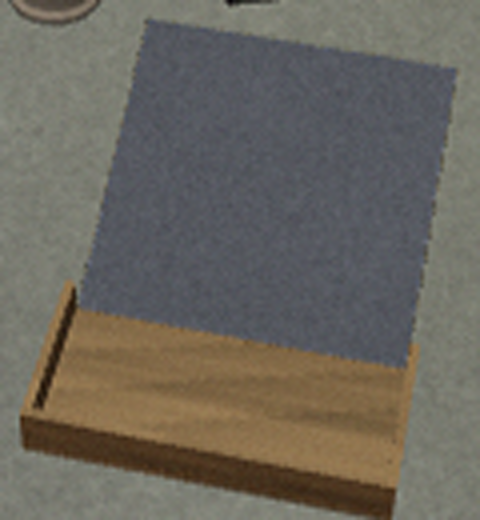

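View pics/sk.png

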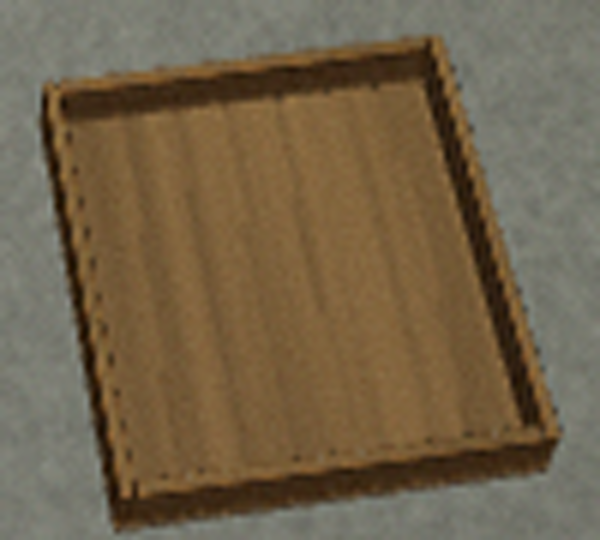

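```bash
cat > h.py <<'E'
import numpy as np,pickle
from scipy.optimize import least_squares
def proj(c,P):
    E=np.linalg.inv(c["extrinsics"]); p=P@E[:3,:3].T+E[:3,3]; q=p@c["mtx"].T; return q[:,:2]/q[:,2:]
def world(pose,L):
    c,s=np.cos(pose[2]),np.sin(pose[2]); L=np.array(L,float)/1000
    return np.c_[pose[0]+c*L[:,0]-s*L[:,1],pose[1]+s*L[:,0]+c*L[:,1],L[:,2]]
def fit(d,obs,p0):
    def r(p,full=False):
        o=[]
        for cam,off,f,pts in obs:
            L=[q[0] for q in pts]; uv=(np.array([q[1] for q in pts],float)+.5)/f-.5+np.array(off)
            o.append((proj(d[cam],world(p,L))-uv))
        return o if full else np.concatenate(o).ravel()
    s=least_squares(r,p0,loss="soft_l1"); return s.x,r(s.x,True)
E
python3 - <<'E'
from h import *
np.set_printoptions(precision=1,suppress=True)
d=pickle.load(open("c0.pkl","rb"))
Wl=[(22,30,36),(22,-30,36),(-22,-30,36),(-22,30,36),(0,0,36)]
K=[(70,70,30),(70,-70,30),(-70,-70,30),(-70,70,30)]
A={"w1":([("top",(405,225),8,list(zip(Wl,[(145,138),(322,82),(370,212),(183,268),(257,174)]))),
 ("side",(330,165),8,list(zip(Wl,[(85,213),(70,108),(187,102),(212,205),(143,155)])))],(.42,-.25,0)),
"w2":([("top",(440,290),8,list(zip(Wl,[(100,82),(302,118),(283,262),(82,226),(196,170)]))),
 ("side",(380,160),8,list(zip(Wl,[(100,180),(140,82),(253,103),(217,198),(177,133)])))],(.3,-.25,0)),
"keep":([("top",(150,270),6,list(zip(K,[(55,157),(385,62),(470,392),(132,492)]))),
 ("side",(345,345),6,list(zip(K,[(115,500),(45,88),(440,40),(555,440)])))],(.3,.25,0)),
"ramp":([("top",(245,210),5,[((106,97,35),(82,30)),((-106,97,35),(40,467)),((100,-188,78),(680,65)),((-100,-188,78),(652,492)),((-100,0,10),(250,478))]),
 ("side",(285,200),4,[((100,-188,78),(147,20)),((-100,-188,78),(457,68)),((100,0,10),(80,308)),((-100,0,10),(408,365)),((106,97,35),(22,415)),((-106,97,35),(395,488))])],(.4,0,0))}
R={}
for k,(o,p0) in A.items():
    for sub in (o,o[:1],o[1:]):
        p,r=fit(d,sub,p0); print(k,(p[:2]*1000),np.degrees(p[2]))
        if sub is o: R[k]=p; print(*r,sep="\n")
pickle.dump(R,open("R.pkl","wb"))
E
```

```text
w1 [ 591.2 -257.7] 14.263403139843627
[[-1.4 -0.7]
 [ 0.5 -0.5]
 [ 0.3  0.8]
 [-0.5  0.6]
 [-0.5  0.1]]
[[ 0.6 -0. ]
 [-0.4 -0.7]
 [-0.  -1. ]
 [ 0.3 -0.2]
 [-0.5 -0.3]]
w1 [ 591.3 -258.3] 15.461159230536232
w1 [ 591.  -255.8] 12.478600159265177
w2 [ 437.2 -311.2] -11.792556120355183
[[-0.2 -0.3]
 [ 0.1 -0.2]
 [ 0.   0.6]
 [-0.6  0.4]
 [-0.7  0.3]]
[[-0.3 -1.1]
 [-0.5 -1.4]
 [ 0.  -0.8]
 [ 0.2 -0. ]
 [-0.1  0. ]]
w2 [ 437.6 -311.8] -11.596658601036374
w2 [ 436.8 -308.3] -11.91947725224221
keep [444.8 326. ] 14.528631623414881
[[-2.9 -0.9]
 [-0.8 -1.5]
 [-0.5  1. ]
 [-2.3  1.2]]
[[ 0.1 -0.8]
 [-0.6 -1.5]
 [ 0.1 -1.3]
 [ 0.6 -0.5]]
keep [444.9 322.3] 15.032989260198342
keep [444.9 327.9] 14.473715691651767
ramp [563.9  75.2] -5.491893121209147
[[-0.9  0.1]
 [-0.5  0.7]
 [-1.  -0.3]
 [ 0.   1.1]
 [-0.5 -0.7]]
[[ 0.2 -1.1]
 [ 0.1 -0.8]
 [-0.7 -0.6]
 [-0.5  0.3]
 [-0.2 -1. ]
 [ 0.8 -1.1]]
ramp [564.3  73.7] -5.6797310451719465
ramp [563.5  77.3] -5.411980386727871
```

```bash
cat > g.py <<'E'
import numpy as np,sys
from scipy.spatial.transform import Rotation as Rot
from plant import robot
np.set_printoptions(precision=4,suppress=True)
def Rt(yaw,tilt=0):
    # tool x=own y, tool y=own x, z down; tilt: lean about ramp x, slope falling to +y
    B=np.array([[0,1,0],[1,0,0],[0,0,-1.]])
    return Rot.from_euler('z',yaw,degrees=True)*Rot.from_euler('x',-tilt,degrees=True)*Rot.from_matrix(B)
def delta(pos,yaw,tilt=0):
    s=robot.read_state(); R=Rot.from_rotvec(s["orientation"])
    d=R.inv().apply(np.array(pos)-s["tool_pos"]); r=(R.inv()*Rt(yaw,tilt)).as_rotvec()
    print("t",round(s["t"],2),"pos",s["tool_pos"],"F",s["force"],"op",round(s["opening"],4))
    print("shift",d,"turn",r,"deg",np.degrees(np.linalg.norm(r)).round(1))
def ramp(x,y,n,p=(.564,.0745),yaw=-5.5):
    """tcp n metres off slope along normal, at ramp coords of foot point (slope)"""
    z=.010-y*np.tan(np.radians(20)); a=np.radians(20)
    L=np.array([x,y+n*np.sin(a),z+n*np.cos(a)])
    w=Rot.from_euler('z',yaw,degrees=True).apply(L); return w+np.array([p[0],p[1],0])
E
python3 - <<'E'
from g import *
delta((.591,-.257,.2),14)
print(ramp(-.048,-.125,0),ramp(.048,-.125,0))
E
```

```text
t 0.1 pos [ 0.2066 -0.5627  0.2104] F [ 0.3059 -0.7544 -0.018 ] op 0.0932
shift [ 0.4662 -0.1546  0.0107] turn [-0.0012 -0.0013 -1.4634] deg 83.8
[ 0.5042 -0.0453  0.0555] [ 0.5998 -0.0545  0.0555]
```

Call:
jog_arm --pt "0 0.466 -0.155 0.01 0 0 -1.463" --pt "0 0.466 -0.155 0.01 0 0 -1.463" --pt "0 0.466 -0.155 0.01 0 0 -1.463" --pt "0 0.466 -0.155 0.01 0 0 -1.463" --pt "0 0.466 -0.155 0.01 0 0 -1.463"

```text
t: 0.72
tool_pos: [0.452, -0.3667, 0.2042]
orientation: [-2.504, -1.895, -0.001]
force: [-0.2, 0.3, -0.4]
opening: 0.0928
```

```bash
python3 - <<'E'
from g import *
delta((.591,-.257,.2),14)
E
```

```text
t 0.72 pos [ 0.452  -0.3667  0.2042] F [-0.1855  0.297  -0.3703] op 0.0928
shift [0.1433 0.1039 0.0043] turn [-0.0004 -0.0014 -0.5198] deg 29.8
```

Call:
jog_arm --pt "0 0.143 0.104 0.03 0 0 -0.52" --pt "0 0.143 0.104 0.04 0 0 -0.52" --pt "0 0.143 0.104 0.04 0 0 -0.52" --pt "0 0.143 0.104 0.04 0 0 -0.52" --pt "0 0.143 0.104 0.04 0 0 -0.52"

```text
t: 1.35
tool_pos: [0.5906, -0.2572, 0.1637]
orientation: [-1.933, -2.474, -0.0]
force: [0.1, 0.0, -0.1]
opening: 0.0924
```

```bash
python3 - <<'E'
from g import *
import cv2,pickle
s=robot.read_state()
c=robot.read_camera("wrist"); c["s"]=s; pickle.dump(c,open("w1.pkl","wb"))
print(c["mtx"],c["tool_from_camera"])
cv2.imwrite("pics/wr1.png",c["image"][:,:,::-1])
delta((.591,-.257,.16),14)
E
```

```text
[[371.6483   0.     316.9667]
 [  0.     371.6483 234.5535]
 [  0.       0.       1.    ]] [[-0.0001 -0.9613 -0.2754  0.0764]
 [ 1.     -0.0002  0.0005  0.0006]
 [-0.0006 -0.2754  0.9613 -0.1735]
 [ 0.      0.      0.      1.    ]]
t 1.4 pos [ 0.5904 -0.258   0.1643] F [1.0081 0.0187 0.1224] op 0.0929
shift [0.0008 0.0008 0.0043] turn [-0.0005 -0.0012 -0.0013] deg 0.1
```

View pics/wr1.png

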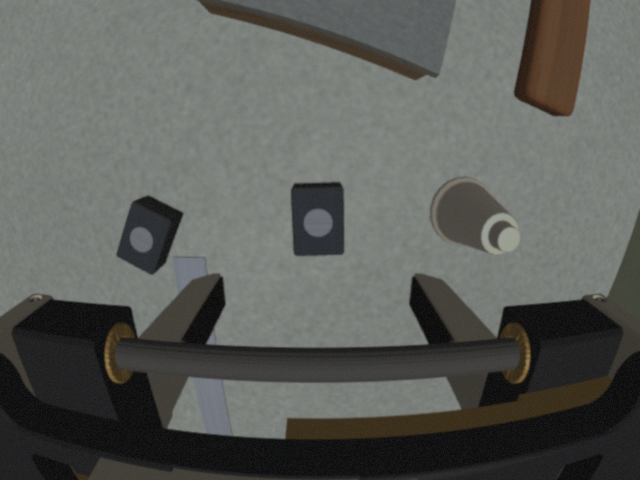

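```bash
cat >> g.py <<'E'
def wray(c,uv,z):
    s=c["s"];M=c["mtx"];T=c["tool_from_camera"]
    v=np.array([(uv[0]-M[0,2]),(uv[1]-M[1,2])]);r=np.linalg.norm(v);th=r/M[0,0]
    d=np.r_[v/r*np.sin(th),np.cos(th)]
    R=Rot.from_rotvec(s["orientation"]); o=R.apply(T[:3,3])+s["tool_pos"]; w=R.apply(T[:3,:3]@d)
    return o+w*(z-o[2])/w[2]
E
python3 - <<'E'
from g import *
import pickle
c=pickle.load(open("w1.pkl","rb"))
print("disc1",wray(c,(318,222),.036),"disc2",wray(c,(141.5,239),.036),"conetop",wray(c,(508,238),.1))
for p in [(293,185.5),(342.5,185.5),(344,254),(295,254)]: print(wray(c,p,.036))
print("w2");
E
```

```text
disc1 [ 0.5917 -0.2557  0.036 ] disc2 [ 0.4387 -0.3094  0.036 ] conetop [ 0.7253 -0.2175  0.1   ]
[ 0.5644 -0.2307  0.036 ]
[ 0.6037 -0.2209  0.036 ]
[ 0.6202 -0.2777  0.036 ]
[ 0.5794 -0.2878  0.036 ]
w2
```

Call:
jog_arm --pt "0 0.002 0.001 0.06 0 0 0" --pt "0 0.002 0.001 0.11 0 0 0" --pt "0 0.002 0.001 0.135 0 0 0" --pt "0 0.002 0.001 0.144 0 0 0" --pt "0 0.002 0.001 0.144 0 0 0"

```text
t: 2.02
tool_pos: [0.5906, -0.2567, 0.0211]
orientation: [-1.937, -2.472, -0.001]
force: [-0.3, -0.9, 0.2]
opening: 0.0933
```

Call:
jog_arm --pt "1 0 0 0 0 0 0" --pt "1 0 0 0 0 0 0" --pt "1 0 0 0 0 0 0" --pt "1 0 0 0 0 0 0" --pt "1 0 0 0 0 0 0" --force 30

```text
t: 2.65
tool_pos: [0.5906, -0.2566, 0.0211]
orientation: [-1.937, -2.472, -0.001]
force: [0.4, 0.1, 0.0]
opening: 0.0478
```

Call:
jog_arm --pt "1 0 0 0 0 0 0" --pt "1 0 0 0 0 0 0" --pt "1 0 0 -0.03 0 0 0" --pt "1 0 0 -0.09 0 0 0" --pt "1 0 0 -0.15 0 0 0"

```text
t: 3.28
tool_pos: [0.5891, -0.2559, 0.1703]
orientation: [-1.934, -2.469, 0.001]
force: [0.2, -1.1, -6.0]
opening: 0.0435
```

```bash
python3 - <<'E'
from g import *
print(ramp(.048,-.125,.08))
delta(ramp(.048,-.125,.08),-5.5,20)
E
```

```text
[ 0.6024 -0.0273  0.1307]
t 3.27 pos [ 0.5891 -0.2559  0.1703] F [ 0.2413 -1.0909 -6.0453] op 0.0435
shift [0.2186 0.0677 0.0402] turn [ 0.0549 -0.3489  0.3348] deg 27.9
```

Call:
jog_arm --pt "1 0.05 0.02 0 0.01 -0.08 0.08" --pt "1 0.11 0.04 0.0 0.02 -0.17 0.17" --pt "1 0.17 0.055 0.01 0.04 -0.26 0.26" --pt "1 0.219 0.068 0.03 0.055 -0.349 0.335" --pt "1 0.219 0.068 0.04 0.055 -0.349 0.335"

```text
t: 3.9
tool_pos: [0.6006, -0.0199, 0.1268]
orientation: [2.128, 1.949, -0.381]
force: [0.5, -0.4, -6.6]
opening: 0.0435
```

```bash
python3 - <<'E'
from g import *
import cv2,pickle
delta(ramp(.048,-.125,.0225),-5.5,20)
s=robot.read_state()
c=robot.read_camera("wrist"); c["s"]=s; pickle.dump(c,open("w2.pkl","wb"))
cv2.imwrite("pics/wr2.png",c["image"][:,:,::-1])
E
```

```text
t 3.9 pos [ 0.6006 -0.0199  0.1268] F [ 0.5231 -0.4372 -6.6025] op 0.0435
shift [-0.0081  0.0026  0.0563] turn [-0.0028 -0.0004  0.0089] deg 0.5
```

View pics/wr2.png

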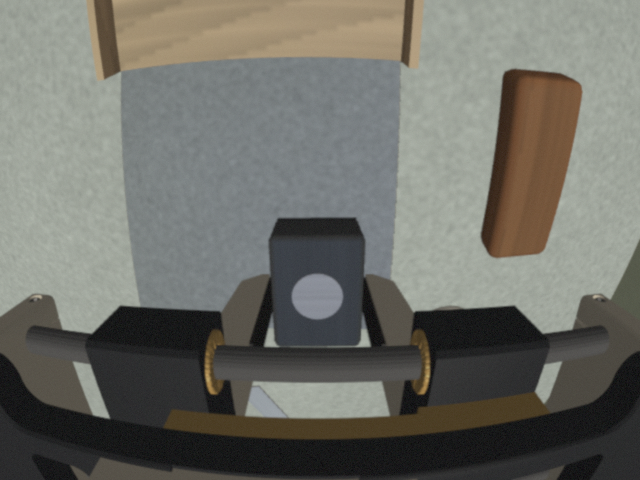

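```bash
python3 - <<'E'
from g import *
import pickle
c=pickle.load(open("w2.pkl","rb"))
print(wray(c,(121,71),.01),wray(c,(400,66),.01), "pred",ramp(-.1,0,0),ramp(.1,0,0))
E
```

```text
[0.4663 0.0867 0.01  ] [0.6646 0.0633 0.01  ] pred [0.4645 0.0841 0.01  ] [0.6635 0.0649 0.01  ]
```

Call:
jog_arm --pt "1 -0.004 0.002 0.025 0 0 0.009" --pt "1 -0.008 0.003 0.045 0 0 0.009" --pt "1 -0.008 0.003 0.054 0 0 0.009" --pt "1 -0.008 0.003 0.056 0 0 0.009" --pt "1 -0.008 0.003 0.056 0 0 0.009"

```text
t: 4.58
tool_pos: [0.6005, -0.0508, 0.0771]
orientation: [2.14, 1.937, -0.381]
force: [-2.5, 1.1, -1.0]
opening: 0.0436
```

```bash
python3 - <<'E'
from g import *
delta(ramp(.048,-.125,.0205),-5.5,20)
E
```

```text
t 4.58 pos [ 0.6005 -0.0508  0.0771] F [-2.5282  1.072  -1.0456] op 0.0436
shift [ 0.0038 -0.0003  0.0011] turn [-0.0049 -0.0001 -0.0027] deg 0.3
```

Call:
jog_arm --pt "1 0.002 0 0.001 0 0 0" --pt "1 0.002 0 0.001 0 0 0"

```text
t: 4.82
tool_pos: [0.6013, -0.05, 0.0768]
orientation: [2.139, 1.935, -0.38]
force: [-2.4, -1.0, 5.3]
opening: 0.0435
```

Call:
jog_arm --pt "0.3 0 0 0 0 0 0" --pt "0.3 0 0 0 0 0 0" --pt "0.3 0 0 0 0 0 0"

```text
t: 5.2
tool_pos: [0.6016, -0.05, 0.0768]
orientation: [2.139, 1.935, -0.379]
force: [-0.4, 0.2, 0.0]
opening: 0.0642
```

```bash
python3 - <<'E'
from g import *
import cv2,pickle
s=robot.read_state(); print(s["t"],s["opening"],s["force"])
c=robot.read_camera("wrist"); c["s"]=s; pickle.dump(c,open("w3.pkl","wb"))
d=robot.read_camera("side")
cv2.imwrite("pics/wr3.png",np.hstack([cv2.resize(c["image"],(400,300)),d["image"][150:450,230:630]])[:,:,::-1])
E
```

```text
5.2 0.06418465747356787 [-0.379   0.2232  0.0271]
```

View pics/wr3.png

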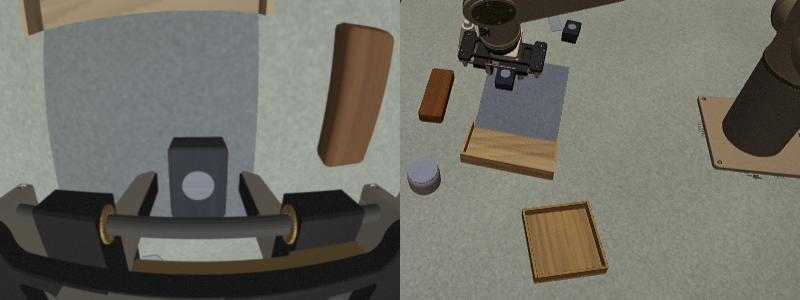

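Call:
jog_arm --pt "0.3 0 0 -0.02 0 0 0" --pt "0.3 0 0 -0.06 0 0 0" --pt "0.3 0 0 -0.11 0 0 0" --pt "0.3 0 0 -0.11 0 0 0"

```text
t: 5.8
tool_pos: [0.609, -0.0107, 0.1871]
orientation: [2.136, 1.931, -0.366]
force: [-0.0, 0.7, -0.6]
opening: 0.0645
```

```bash
python3 - <<'E'
from g import *
import cv2,pickle
s=robot.read_state(); print(s["t"],s["opening"],s["force"])
c=robot.read_camera("wrist"); c["s"]=s; pickle.dump(c,open("w4.pkl","wb"))
cv2.imwrite("pics/wr4.png",c["image"][:,:,::-1])
delta((.4375,-.3095,.2),-11.8)
E
```

```text
5.8 0.06454524978608903 [-0.0313  0.6962 -0.5616]
t 5.85 pos [ 0.6075 -0.0113  0.1841] F [ 0.8078 -0.8103  0.3121] op 0.0651
shift [-0.3004 -0.1395  0.0915] turn [0.0227 0.3477 0.1048] deg 20.8
```

View pics/wr4.png

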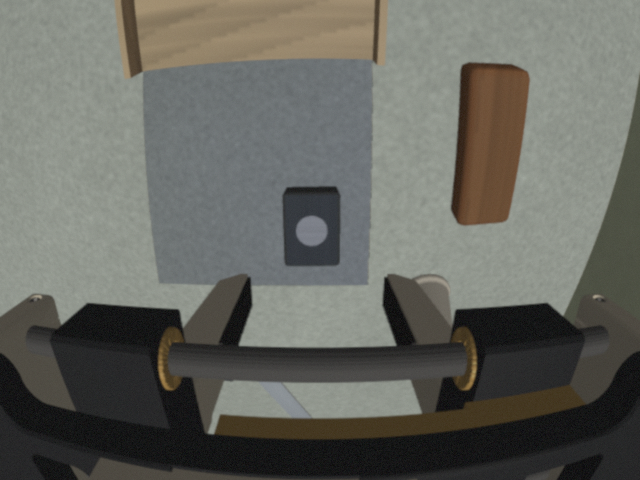

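Call:
jog_arm --pt "0 -0.054 -0.025 0.016 0 0.07 0.02" --pt "0 -0.108 -0.05 0.033 0.01 0.14 0.04" --pt "0 -0.162 -0.075 0.05 0.015 0.21 0.06" --pt "0 -0.22 -0.1 0.067 0.02 0.28 0.08" --pt "0 -0.27 -0.125 0.082 0.023 0.348 0.105"

```text
t: 6.48
tool_pos: [0.4535, -0.2806, 0.1983]
orientation: [-2.438, -1.979, -0.003]
force: [1.7, -0.4, 0.1]
opening: 0.0928
```

```bash
python3 - <<'E'
from g import *
delta((.4375,-.3095,.14),-11.8)
E
```

```text
t 6.47 pos [ 0.4535 -0.2806  0.1983] F [ 1.7288 -0.3603  0.1133] op 0.0928
shift [-0.0317 -0.0097  0.0582] turn [-0.     -0.0028 -0.0009] deg 0.2
```

Call:
jog_arm --pt "0 -0.032 -0.01 0.04 0 0 0" --pt "0 -0.032 -0.01 0.058 0 0 0" --pt "0 -0.032 -0.01 0.058 0 0 0"

```text
t: 6.85
tool_pos: [0.4359, -0.308, 0.1378]
orientation: [-2.434, -1.975, -0.003]
force: [0.1, 0.1, 0.8]
opening: 0.093
```

```bash
python3 - <<'E'
from g import *
import cv2,pickle
s=robot.read_state(); print(s["t"],s["opening"],s["force"])
c=robot.read_camera("wrist"); c["s"]=s; pickle.dump(c,open("w5.pkl","wb"))
cv2.imwrite("pics/wr5.png",c["image"][:,:,::-1])
delta((.4375,-.3095,.02),-11.8)
E
```

```text
6.85 0.09303887113549686 [0.0632 0.1392 0.8347]
t 6.9 pos [ 0.4371 -0.3083  0.1395] F [0.0746 0.6281 0.3424] op 0.0931
shift [-0.0016  0.0009  0.1195] turn [-0.0018 -0.0041 -0.0001] deg 0.3
```

View pics/wr5.png

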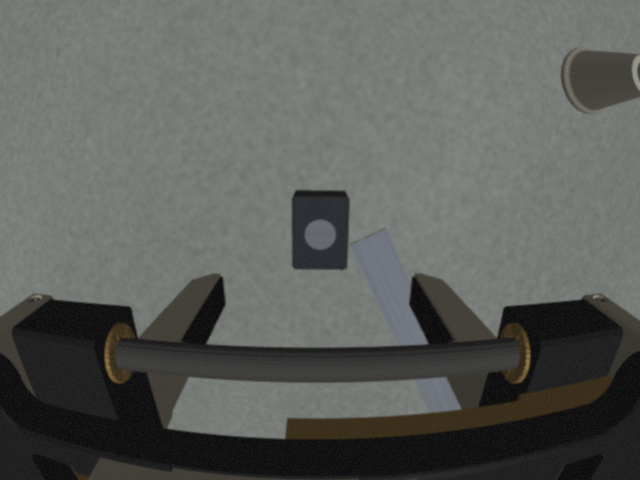

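```bash
python3 - <<'E'
from g import *
import pickle
c=pickle.load(open("w5.pkl","rb"))
print(wray(c,(320,235),.036))
E
```

```text
[ 0.4381 -0.3105  0.036 ]
```

Call:
jog_arm --pt "0 -0.001 0.001 0.05 0 0 0" --pt "0 -0.001 0.001 0.09 0 0 0" --pt "0 -0.001 0.001 0.11 0 0 0" --pt "0 -0.001 0.001 0.117 0 0 0" --pt "0 -0.001 0.001 0.117 0 0 0"

```text
t: 7.52
tool_pos: [0.4389, -0.3087, 0.0236]
orientation: [-2.434, -1.981, -0.004]
force: [-0.4, -0.7, -0.6]
opening: 0.0933
```

Call:
jog_arm --pt "1 0 0 0 0 0 0" --pt "1 0 0 0 0 0 0" --pt "1 0 0 0 0 0 0" --pt "1 0 0 0 0 0 0" --pt "1 0 0 0 0 0 0"

```text
t: 8.15
tool_pos: [0.4389, -0.3087, 0.0235]
orientation: [-2.435, -1.981, -0.004]
force: [0.7, 0.2, 0.0]
opening: 0.0478
```

Call:
jog_arm --pt "1 0 0 0 0 0 0" --pt "1 0 0 0 0 0 0" --pt "1 0 0 -0.03 0 0 0" --pt "1 0 0 -0.09 0 0 0" --pt "1 0 0 -0.15 0 0 0"

```text
t: 8.78
tool_pos: [0.4379, -0.3085, 0.1738]
orientation: [-2.432, -1.979, -0.003]
force: [-0.1, -1.1, -3.6]
opening: 0.0432
```

```bash
python3 - <<'E'
from g import *
delta(ramp(-.048,-.125,.08),-5.5,20)
E
```

```text
t 8.78 pos [ 0.4379 -0.3085  0.1738] F [-0.0725 -1.0887 -3.6198] op 0.0432
shift [0.2981 0.0086 0.0446] turn [-0.0219 -0.3539 -0.1071] deg 21.2
```

Call:
jog_arm --pt "1 0.055 0.002 0 -0.004 -0.07 -0.02" --pt "1 0.11 0.004 0 -0.008 -0.14 -0.04" --pt "1 0.17 0.005 0 -0.012 -0.21 -0.06" --pt "1 0.23 0.007 0.01 -0.017 -0.28 -0.085" --pt "1 0.285 0.009 0.02 -0.022 -0.354 -0.107"

```text
t: 9.4
tool_pos: [0.5047, -0.0291, 0.1551]
orientation: [2.131, 1.938, -0.377]
force: [0.7, -1.0, -3.3]
opening: 0.0437
```

```bash
python3 - <<'E'
from g import *
delta(ramp(-.048,-.125,.045),-5.5,20)
E
```

```text
t 9.4 pos [ 0.5047 -0.0291  0.1551] F [ 0.7349 -0.9619 -3.3126] op 0.0437
shift [0.0189 0.001  0.0541] turn [0.0018 0.002  0.0004] deg 0.2
```

Call:
jog_arm --pt "1 0.015 0.001 0.02 0 0 0" --pt "1 0.019 0.001 0.045 0 0 0" --pt "1 0.019 0.001 0.054 0 0 0" --pt "1 0.019 0.001 0.054 0 0 0"

```text
t: 9.9
tool_pos: [0.505, -0.0304, 0.0972]
orientation: [2.133, 1.938, -0.379]
force: [0.0, 0.4, -3.4]
opening: 0.0434
```

```bash
python3 - <<'E'
from g import *
import cv2,pickle
s=robot.read_state()
c=robot.read_camera("wrist"); c["s"]=s
cv2.imwrite("pics/wr6.png",c["image"][:,:,::-1])
delta(ramp(-.048,-.125,.0245),-5.5,20)
E
```

```text
t 9.95 pos [ 0.5058 -0.0303  0.0982] F [ 0.5563 -0.1298 -4.0831] op 0.0434
shift [ 0.0005 -0.0001  0.0208] turn [ 0.0014  0.0019 -0.0006] deg 0.1
```

View pics/wr6.png

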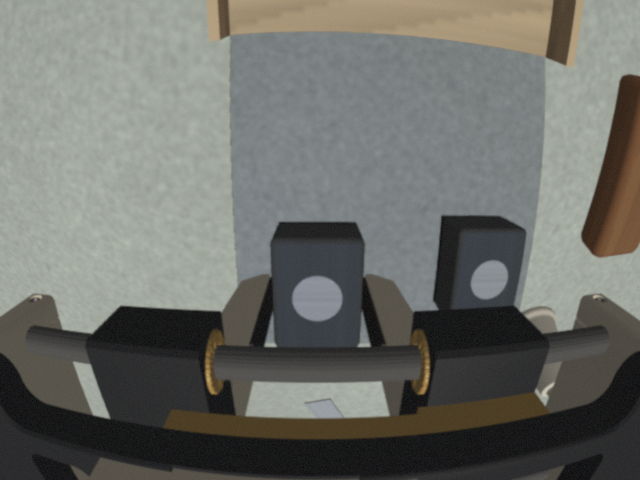

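Call:
jog_arm --pt "1 0 0 0.012 0 0 0" --pt "1 0 0 0.02 0 0 0" --pt "1 0.001 0 0.021 0 0 0" --pt "1 0.001 0 0.021 0 0 0"

```text
t: 10.45
tool_pos: [0.5051, -0.0366, 0.0781]
orientation: [2.133, 1.936, -0.377]
force: [-0.5, 1.4, -3.4]
opening: 0.0435
```

Call:
jog_arm --pt "1 0 0 0.002 0 0 0" --pt "1 0 0 0.002 0 0 0"

```text
t: 10.7
tool_pos: [0.5065, -0.0368, 0.0779]
orientation: [2.132, 1.935, -0.373]
force: [-0.2, 4.2, 6.9]
opening: 0.0437
```

Contact; release.

Call:
jog_arm --pt "0.3 0 0 0 0 0 0" --pt "0.3 0 0 0 0 0 0" --pt "0.3 0 0 0 0 0 0" --pt "0.3 0 0 0 0 0 0" --pt "0.3 0 0 0 0 0 0"

```text
t: 11.32
tool_pos: [0.5064, -0.0368, 0.0778]
orientation: [2.132, 1.935, -0.373]
force: [0.5, -0.1, 0.3]
opening: 0.0655
```

```bash
python3 - <<'E'
from g import *
import cv2,pickle
s=robot.read_state(); print(s["t"],s["opening"],s["force"])
c=robot.read_camera("wrist"); c["s"]=s
cv2.imwrite("pics/wr7.png",c["image"][:,:,::-1])
E
```

```text
11.325 0.06551744597701833 [ 0.4691 -0.0906  0.2781]
```

View pics/wr7.png

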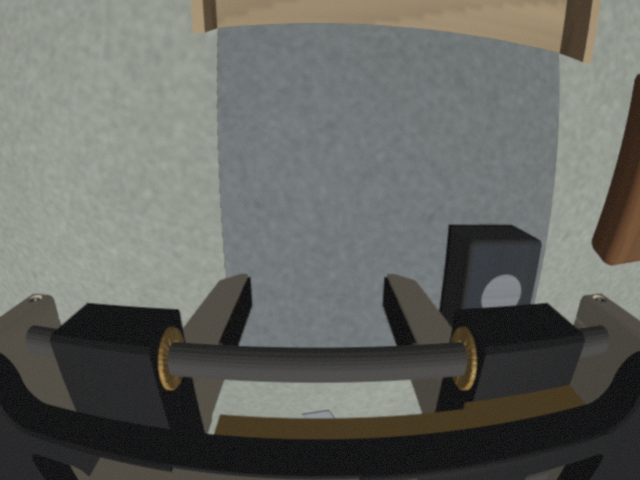

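It slid. Retreat and check the tray.

Call:
jog_arm --pt "0 0 0 -0.02 0 0 0" --pt "0 0 0 -0.06 0 0 0" --pt "0 0 0 -0.1 0 0 0" --pt "0 0 0 -0.1 0 0 0"

```text
t: 11.88
tool_pos: [0.5118, -0.0017, 0.1755]
orientation: [2.13, 1.933, -0.365]
force: [0.1, 0.8, 0.1]
opening: 0.0931
```

```bash
python3 - <<'E'
from g import *
import cv2,pickle
s=robot.read_state(); print(s["t"],s["opening"],s["force"])
c=robot.read_camera("wrist"); c["s"]=s; pickle.dump(c,open("w8.pkl","wb"))
d=robot.read_camera("side")
cv2.imwrite("pics/wr8.png",np.hstack([c["image"],cv2.resize(d["image"][200:440,280:440],(320,480))])[:,:,::-1][:,:800] if 0 else c["image"][:,:,::-1])
cv2.imwrite("pics/s8.png",cv2.resize(d["image"][190:340,280:430],None,fx=4,fy=4)[:,:,::-1])
delta(ramp(.05,-.126,.09),-5.5,20)
E
```

```text
11.875 0.0930778481056798 [0.0903 0.8071 0.1133]
t 11.97 pos [ 0.5094 -0.0026  0.1716] F [-0.6226 -0.1553  0.0951] op 0.093
shift [-0.0017  0.0968  0.0343] turn [ 0.0045  0.0011 -0.0011] deg 0.3
```

View pics/wr8.png

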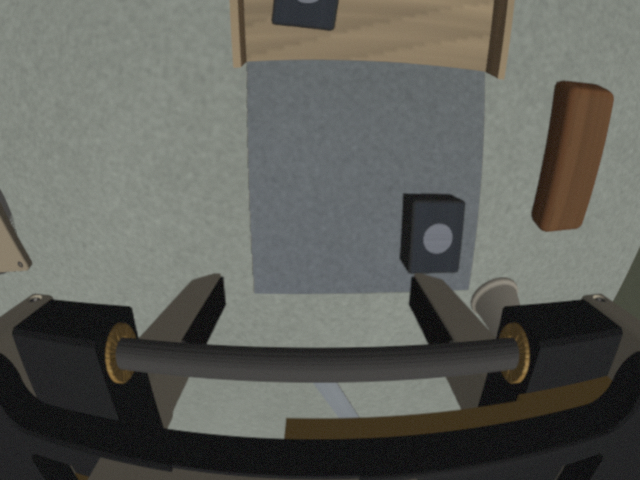

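View pics/s8.png

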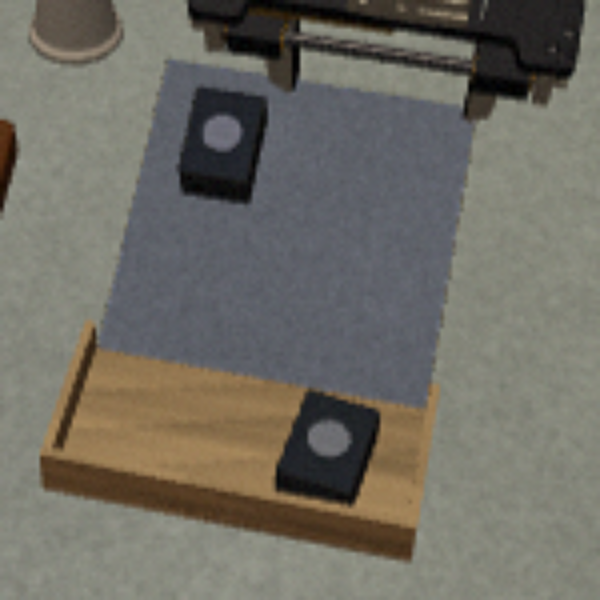

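```bash
python3 - <<'E'
from g import *
n=Rt(-5.5,20).apply([0,0,-1])
p=np.array([.6016,-.050,.0768]); print(p-.02*n)
delta(p+.08*n,-5.5,20)
E
```

```text
[ 0.6009 -0.0568  0.058 ]
t 11.97 pos [ 0.5094 -0.0026  0.1716] F [-0.6226 -0.1553  0.0951] op 0.093
shift [-0.0035  0.0962  0.0226] turn [ 0.0045  0.0011 -0.0011] deg 0.3
```

Call:
jog_arm --pt "0 -0.002 0.05 0.005 0.002 0.001 0" --pt "0 -0.003 0.09 0.015 0.004 0.001 -0.001" --pt "0 -0.003 0.096 0.023 0.004 0.001 -0.001" --pt "0 -0.003 0.096 0.023 0.004 0.001 -0.001"

```text
t: 12.48
tool_pos: [0.6023, -0.023, 0.1488]
orientation: [2.136, 1.939, -0.382]
force: [-0.1, -0.4, -0.0]
opening: 0.0931
```

```bash
python3 - <<'E'
from g import *
import cv2
p=np.array([.6016,-.050,.0768])
delta(p,-5.5,20)
c=robot.read_camera("wrist")
cv2.imwrite("pics/wr9.png",c["image"][:,:,::-1])
E
```

```text
t 12.47 pos [ 0.6023 -0.023   0.1488] F [-0.0867 -0.4261 -0.0066] op 0.0931
shift [-0.0006  0.0023  0.0769] turn [-0.0042  0.0008  0.0005] deg 0.2
```

View pics/wr9.png

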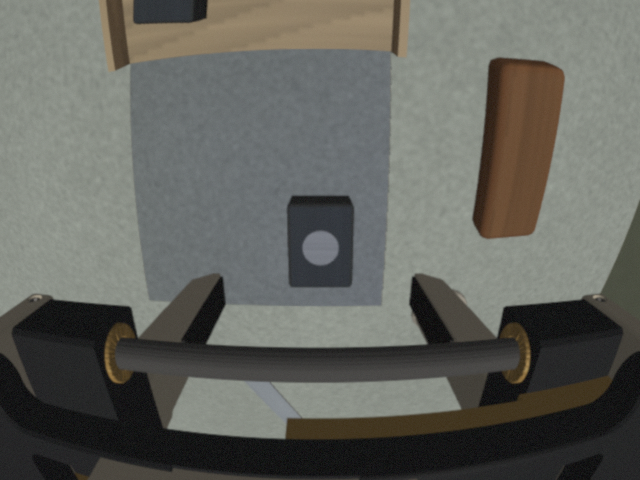

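Weight centred between the jaws (disc at 320,248). Descend, grip, lift.

Call:
jog_arm --pt "0 0 0.002 0.04 -0.004 0 0" --pt "0 -0.001 0.002 0.065 -0.004 0 0" --pt "0 -0.001 0.002 0.075 -0.004 0 0" --pt "0 -0.001 0.002 0.075 -0.004 0 0"

```text
t: 13.02
tool_pos: [0.6011, -0.0492, 0.08]
orientation: [2.133, 1.939, -0.376]
force: [0.3, 0.4, -0.1]
opening: 0.0932
```

Call:
jog_arm --pt "1 0 0 0 0 0 0" --pt "1 0 0 0 0 0 0" --pt "1 0 0 0 0 0 0" --pt "1 0 0 0 0 0 0" --pt "1 0 0 0 0 0 0"

```text
t: 13.65
tool_pos: [0.6011, -0.0491, 0.08]
orientation: [2.133, 1.939, -0.376]
force: [0.3, -0.1, 0.4]
opening: 0.0475
```

Call:
jog_arm --pt "1 0 0 0 0 0 0" --pt "1 0 0 0 0 0 0" --pt "1 0 0 -0.03 0 0 0" --pt "1 0 0 -0.08 0 0 0" --pt "1 0 0 -0.13 0 0 0"

```text
t: 14.28
tool_pos: [0.6039, -0.0043, 0.2014]
orientation: [2.134, 1.941, -0.38]
force: [2.3, 0.2, -6.8]
opening: 0.0436
```

```bash
python3 - <<'E'
from g import *
delta((.445,.324,.2),14.5)
E
```

```text
t 14.28 pos [ 0.6039 -0.0043  0.2014] F [ 2.2867  0.2041 -6.8273] op 0.0436
shift [ 0.2935 -0.1895 -0.1049] turn [-0.0642  0.3456 -0.3444] deg 28.2
```

Call:
jog_arm --pt "1 0.05 -0.032 -0.018 -0.011 0.06 -0.06" --pt "1 0.1 -0.064 -0.036 -0.022 0.12 -0.12" --pt "1 0.15 -0.096 -0.054 -0.033 0.18 -0.18" --pt "1 0.2 -0.128 -0.072 -0.044 0.24 -0.24" --pt "1 0.25 -0.16 -0.09 -0.06 0.32 -0.32"

```text
t: 14.9
tool_pos: [0.4679, 0.277, 0.1994]
orientation: [1.941, 2.451, -0.031]
force: [-0.4, -0.1, -6.0]
opening: 0.0439
```

```bash
python3 - <<'E'
from g import *
delta((.445,.324,.15),14.5)
E
```

```text
t 14.9 pos [0.4679 0.277  0.1994] F [-0.441  -0.1042 -6.0311] op 0.0439
shift [ 0.0522 -0.0112  0.0483] turn [-0.0065  0.0238 -0.0216] deg 1.9
```

Call:
jog_arm --pt "1 0.04 -0.01 0.01 -0.006 0.024 -0.022" --pt "1 0.052 -0.011 0.04 -0.006 0.024 -0.022" --pt "1 0.052 -0.011 0.048 -0.006 0.024 -0.022" --pt "1 0.052 -0.011 0.048 -0.006 0.024 -0.022"

```text
t: 15.4
tool_pos: [0.4446, 0.3227, 0.1491]
orientation: [-1.923, -2.483, 0.005]
force: [-0.2, -0.5, -4.7]
opening: 0.0429
```

```bash
python3 - <<'E'
from g import *
import cv2,pickle
s=robot.read_state()
c=robot.read_camera("wrist");c["s"]=s;pickle.dump(c,open("w10.pkl","wb"))
cv2.imwrite("pics/wr10.png",c["image"][:,:,::-1])
delta((.445,.324,.04),14.5)
E
```

```text
t 15.45 pos [0.4455 0.3231 0.1503] F [ 1.5177 -0.0822 -5.9262] op 0.043
shift [ 0.0011 -0.0001  0.1103] turn [-0.0013  0.0003 -0.0004] deg 0.1
```

View pics/wr10.png

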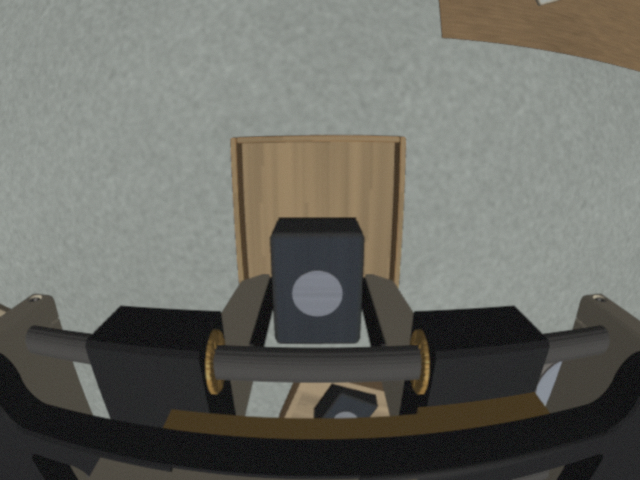

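```bash
python3 - <<'E'
from g import *
import pickle
c=pickle.load(open("w10.pkl","rb"))
a,b=wray(c,(232,138),.03),wray(c,(405,137),.03);print(a,b,np.linalg.norm(a-b))
d=(b-a)/np.linalg.norm(b-a); print("centre",(a+b)/2-.07*np.array([-d[1],d[0],0]),np.degrees(np.arctan2(d[1],d[0])))
E
```

```text
[0.3618 0.3756 0.03  ] [0.4942 0.4108 0.03  ] 0.13700085146893187
centre [0.446  0.3256 0.03  ] 14.879057963939399
```

Tray centre agrees. Descend into it.

Call:
jog_arm --pt "1 0.002 0 0.05 0 0 0" --pt "1 0.002 0 0.09 0 0 0" --pt "1 0.002 0 0.11 0 0 0" --pt "1 0.002 0 0.117 0 0 0" --pt "1 0.002 0 0.118 0 0 0"

```text
t: 16.08
tool_pos: [0.4459, 0.325, 0.0334]
orientation: [1.925, 2.483, 0.0]
force: [0.6, -0.2, -5.2]
opening: 0.0436
```

Call:
jog_arm --pt "1 0 0 0.003 0 0 0" --pt "1 0 0 0.003 0 0 0"

```text
t: 16.32
tool_pos: [0.4468, 0.3254, 0.0315]
orientation: [1.924, 2.482, 0.003]
force: [0.2, 0.9, -6.6]
opening: 0.0434
```

Call:
jog_arm --pt "1 0 0 0.002 0 0 0" --pt "1 0 0 0.003 0 0 0" --pt "1 0 0 0.003 0 0 0"

```text
t: 16.7
tool_pos: [0.447, 0.3255, 0.0288]
orientation: [1.924, 2.482, 0.004]
force: [0.4, -0.4, -3.3]
opening: 0.043
```

Call:
jog_arm --pt "1 0 0 0.001 0 0 0" --pt "1 0 0 0.001 0 0 0"

```text
t: 16.95
tool_pos: [0.4471, 0.3255, 0.0288]
orientation: [1.924, 2.482, 0.003]
force: [-5.0, -3.3, 5.1]
opening: 0.0433
```

Seated. Release and retreat.

Call:
jog_arm --pt "0.3 0 0 0 0 0 0" --pt "0.3 0 0 0 0 0 0" --pt "0.3 0 0 0 0 0 0" --pt "0.3 0 0 -0.01 0 0 0" --pt "0.3 0 0 -0.04 0 0 0"

```text
t: 17.58
tool_pos: [0.4457, 0.3247, 0.0679]
orientation: [-1.925, -2.483, 0.002]
force: [-0.7, 0.4, 0.4]
opening: 0.0649
```

Call:
jog_arm --pt "0.3 0 0 -0.06 0 0 0" --pt "0.3 0 0 -0.12 0 0 0" --pt "0.3 -0.05 0 -0.15 0 0 0" --pt "0.3 -0.11 0 -0.15 0 0 0" --pt "0.3 -0.14 0 -0.15 0 0 0"

```text
t: 18.2
tool_pos: [0.4816, 0.1871, 0.2197]
orientation: [1.925, 2.48, 0.001]
force: [0.1, -0.2, -0.2]
opening: 0.0653
```

```bash
python3 - <<'E'
from g import *
import cv2
print(robot.read_state()["t"])
c=robot.read_camera("wrist")
d=robot.read_camera("side")
cv2.imwrite("pics/wr11.png",c["image"][:,:,::-1])
cv2.imwrite("pics/s11.png",d["image"][:,:,::-1])
E
```

```text
18.2
```

View pics/wr11.png

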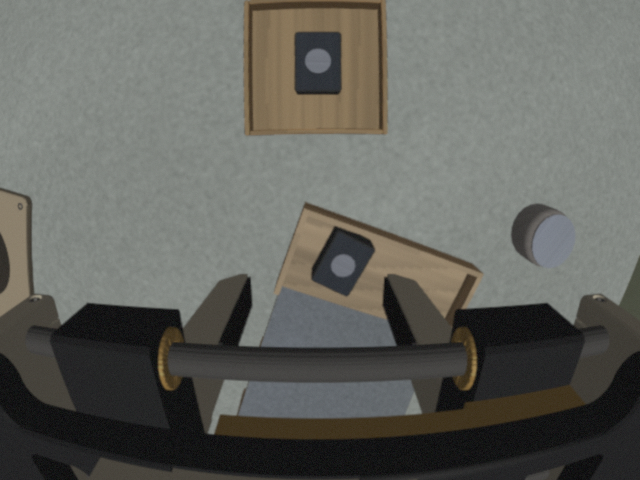

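View pics/s11.png

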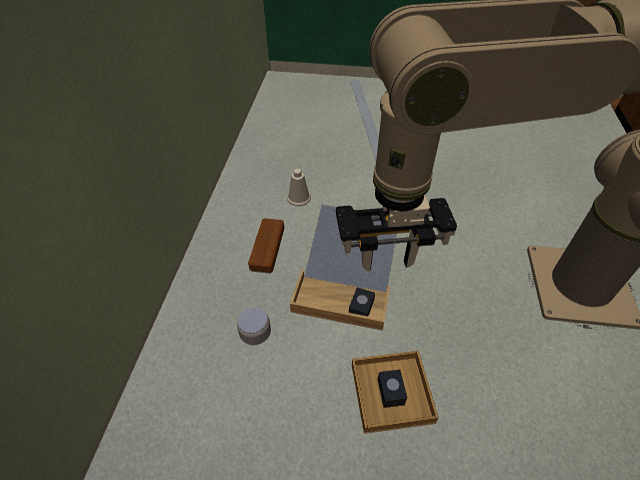

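```bash
python3 -c "
from plant import robot
print(robot.close_job(), robot.read_state()['t'])"
```

```text
the job is handed in; nothing more can be done
the job is handed in; nothing more can be done
```

I set both weights on the upper slope and let each go. The one on spot_far stayed put. The one on spot_near slid by itself into the catch tray. Only after that did I lift the sound weight off the slope and set it in the wooden tray.

- **Final pictures, side and wrist:** the worn weight lies flat in the catch tray, and the sound one sits flat in the middle of the wooden tray. The cone, pin tin and clapper look unmoved, and the gripper is clear of everything.
- **Time and forces:** the job was handed in at about 18 s. The force readings at the end of each move stayed below about 10 N.
- **Disagreements:** position estimates from the cameras differed by up to 6 mm (the wooden tray, along y) and usually by 2–4 mm, which was good enough for every grasp and placing. The worn weight came to rest turned somewhat, but inside the tray. No check failed.

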